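# Find the empty slot of the mainframe

### The arm

A 7-joint arm with a two-finger parallel gripper is mounted at the origin on the work surface. World frame = base frame: x ahead of the robot, y to its left, z up, the work surface at z = 0. Lengths are in mm, angles in rad, forces in N, time in s.
With the tool pointing down it reaches from about 350 to 900 mm from the base axis. Payload 8.1 kg.
Tool frame: the origin (TCP) lies at the very end of the fingers, on their centre line; the grasp point (between the pads) lies 19 mm behind it (grip_depth is the distance from the TCP to the grasp point, in mm); z points along the fingers, y is the line along which they close (so a half turn about z gives the same grasp; the last joint's range is limited). The gripper opens to 92 mm and grips with 3 to 60 N. Pads are 19 mm wide; open, the fingers measure 130 mm over their backs; the gripper's body (75 mm by 190 mm) begins 47 mm behind the grasp point.
Start: joints at [-1.391, 0.434, 0.025, 1.573, -0.012, 1.134, -0.075], TCP at [174.431, 600.18, 226.742] pointing down, gripper open.
Joint ranges: [-2.62, 2.62], [-0.44, 2.09], [-1.27, 1.32], [0.08, 2.57], [-1.32, 4.46], [0.12, 2], [-2.74, 2.74]. Speed limits (rad/s): [2.22, 2.22, 3.01, 3.01, 3.14, 3.14, 3.14].

### API

Orientations are given as a rotation vector (axis times angle).
In Python, from rig import * gives the robot as it stands.
- The arm moves only by the shell command python3 -m handwheel 'ROWS' [FORCE]. ROWS is JSON, a list of rows, each a list of 3 entries, a list of its own where there are three numbers: the opening, from 0 (shut) to 1 (fully open), then the shift along the world's x, y, z in m, then the turn about the world's z in rad. In form: [[claw, [dx, dy, dz], roll], ...]. A call has exactly 5 rows; each row shifts and turns the commanded pose from where the row before left it; what a row does not reach is not made up. A row lasts 1/12 s, in which the tool goes at most 41.7 mm and 7.16 degrees, less where a joint would pass 70% of its speed; a pose out of reach is approached as far as the arm can. A call is refused whole if a number of a shift passes 0.0417 or a number of a turn 0.125, either way. A call with a gripper value outside its range is refused whole. The fingers move at their own pace and stop on an object; FORCE is the grip in N (left out, the last holds). Time passes only in rows, so rows that do not move let the fingers close, or fill a call up. It gives the time, the measured TCP pose, the force, the opening and the grip force at its end, in the units of the state.
- get_state(): the state, without advancing time (a new reading comes with each control period).
- read_camera(name): name is "side" or "top"; returns a dict with "img" (420x560x3 uint8, red, green, blue), "range_z" (420x560 float32, mm along the optical axis (not along the pixel's ray), 0 where there is no reading), "K" (3x3 intrinsics, pixels), "k1" (the pictures are not rectified: a ray, as slopes to the right and down, at radius r is drawn at 1 + k1 r^2 times it, then the intrinsics apply), "world_from_camera" (4x4, takes a point from camera to world coordinates). Camera axes: x right, y up, looking along -z (the intrinsics and any distortion apply to the point x, -y, -z); pixel columns grow to the right and rows downward; lengths in mm; the calibration is good to about 2 mm. A picture is of the moment at which its call begins.
- close_job(): hands the job in; it is judged then, once.
The state is a dict: "clock": time; "q": joint angles; "dq": joint speeds; "effort": joint torques, N m; "tcp_pos": TCP position; "eef_rot": TCP orientation; "force": force on the tool from outside, world axes, zero at the start; "ft_torque": the same for the moment, N m; "width": finger opening in mm; "grip_force": force on a finger pad.
Only numpy, scipy, OpenCV 4.12 (cv2) and the standard library are available. Lean on these libraries where they do the work, as an engineer would, in place of code of your own. Each camera call takes 0.05 s, during which the arm holds its last target. There are 200 camera calls.

### The job

One slot of the plug-in mainframe is empty and we need it open for a new module. Press the four flaps in its top with a fingertip, one after another near an edge, until you find the one that rocks; then push that flap in until it stands open by more than 45 degrees, and take the hand away so that it stays open. Nothing is to be picked up: leave the small parts and tools lying about where they are.

Things in the scene. Friction and masses are not known exactly. Their poses are not given: they have to be found in the camera images.
- mainframe: white instrument case fixed on the bench, 260 mm deep (its x), 440 wide (y; near face plate 482), 88 high. Origin: centre of underside; x points away from the robot at yaw 0, z up. Four identical dark steel flaps lie in a row along y, flush in its flat top, 100 mm apart. Modules fill the slots under three; the fourth slot is empty, a different one each time, unseen from outside.
- flap1_mid (a point): middle of flap 1's opening, in the plane of the mainframe's top, 88 mm above the bench; axes as the mainframe's; does not tilt with the flap. Flaps are numbered from the mainframe's +y end to its -y end. Flap: 100 mm along x, 64 along y, 4 thick, in an opening of 104 x 68 mm. Empty slot: clear for 60 mm below the top.
- flap2_mid (a point): middle of flap 2's opening, in the plane of the mainframe's top, 88 mm above the bench; axes as the mainframe's; does not tilt with the flap. Flaps are numbered from the mainframe's +y end to its -y end. Flap: 100 mm along x, 64 along y, 4 thick, in an opening of 104 x 68 mm. Empty slot: clear for 60 mm below the top.
- flap3_mid (a point): middle of flap 3's opening, in the plane of the mainframe's top, 88 mm above the bench; axes as the mainframe's; does not tilt with the flap. Flaps are numbered from the mainframe's +y end to its -y end. Flap: 100 mm along x, 64 along y, 4 thick, in an opening of 104 x 68 mm. Empty slot: clear for 60 mm below the top.
- flap4_mid (a point): middle of flap 4's opening, in the plane of the mainframe's top, 88 mm above the bench; axes as the mainframe's; does not tilt with the flap. Flaps are numbered from the mainframe's +y end to its -y end. Flap: 100 mm along x, 64 along y, 4 thick, in an opening of 104 x 68 mm. Empty slot: clear for 60 mm below the top.
- flap1 (a joint): tilt of flap 1, rad, about a pivot along y through its middle: 0 flush, positive with the +x (far) half down and the near half up, negative the other way; stops at +-1.2. Over a module it gives under 0.1 when pressed. Over the empty slot it rocks either way under about 2 N pressed 30 mm from the pivot, follows a fingertip pushed straight down into the slot, and stays as left.
- flap2 (a joint): tilt of flap 2, rad, about a pivot along y through its middle: 0 flush, positive with the +x (far) half down and the near half up, negative the other way; stops at +-1.2. Over a module it gives under 0.1 when pressed. Over the empty slot it rocks either way under about 2 N pressed 30 mm from the pivot, follows a fingertip pushed straight down into the slot, and stays as left.
- flap3 (a joint): tilt of flap 3, rad, about a pivot along y through its middle: 0 flush, positive with the +x (far) half down and the near half up, negative the other way; stops at +-1.2. Over a module it gives under 0.1 when pressed. Over the empty slot it rocks either way under about 2 N pressed 30 mm from the pivot, follows a fingertip pushed straight down into the slot, and stays as left.
- flap4 (a joint): tilt of flap 4, rad, about a pivot along y through its middle: 0 flush, positive with the +x (far) half down and the near half up, negative the other way; stops at +-1.2. Over a module it gives under 0.1 when pressed. Over the empty slot it rocks either way under about 2 N pressed 30 mm from the pivot, follows a fingertip pushed straight down into the slot, and stays as left.
- adapter: loose brass coaxial adapter standing upright, 18 mm across, 24 mm tall, on the divider between flap 1 and flap 2. Not part of the job: leave it alone. Origin: centre of its underside.
- load: loose steel terminating load standing upright, 16 mm across, 22 mm tall, on the divider between flap 2 and flap 3. Not part of the job: leave it alone. Origin: centre of its underside.
- dust_cap: loose black dust cap standing upright, 20 mm across, 16 mm tall, on the divider between flap 3 and flap 4. Not part of the job: leave it alone. Origin: centre of its underside.
- spanner: loose small spanner, 130 mm long, lying on the near strip of the mainframe's top (the 78 mm between the flaps and the near edge). Not part of the job: leave it alone. Origin: middle of its length.
- meter: loose handheld meter, 75 x 140 x 30 mm, lying on the bench to the robot's left. Not part of the job: leave it alone. Origin: centre of its underside.
- screwdriver: loose screwdriver, 180 mm long, lying on the bench to the robot's right. Not part of the job: leave it alone. Origin: middle of its length.
- tape_roll: loose roll of tape, 90 mm across, 20 mm high, on the bench to the robot's left. Not part of the job: leave it alone. Origin: centre of its underside.
- mug: loose white mug, 80 mm across, 90 mm tall, on the bench to the robot's right, farther away. Not part of the job: leave it alone. Origin: centre of its underside.

How it is judged:
By the outcome, as a careful person would: the job done as asked, in the order asked, and still so for the second after the job is handed in, with the robot touching nothing.
It also fails if it takes over 48 s, if anything falls off the work surface, if the arm or the gripper's body presses on something with over 40 N, if the wrist force passes 120 N, or if a joint passes its speed limit or range.

## Working session

There is one attempt and no reset: what is moved stays moved. The work goes in short steps, Python scripts to look and compute and a shell command to move; the robot and the scene stay as the last step left them, time stands still between calls to the robot, and variables do not carry over. Pictures are saved under pics/ and viewed, at most 10 in all, crops included, and the job is handed in when it is done.

```bash
mkdir -p pics; python3 - <<'E'
from rig import *
import cv2,numpy as np
s=get_state();print(s['clock'],s['tcp_pos'],s['eef_rot'],s['width'],s['force'])
for n in("top","side"):
    c=read_camera(n);cv2.imwrite(f"pics/{n}0.png",c["img"][:,:,::-1]);np.savez(f"{n}0.npz",**c);print(n,c["K"].tolist(),c["k1"],c["world_from_camera"].round(3).tolist())
E
```

```text
0.0 [174.32932375 599.65372449 225.9384552 ] [-4.42850445e-01 -3.11013426e+00  2.49431831e-03] 91.87211093913986 [ 0.3713908   0.36980524 -0.06897092]
top [[518.7625791714082, 0.0, 285.5693866742153], [0.0, 518.7625791714082, 211.34149647845547], [0.0, 0.0, 1.0]] -0.05946510746734108 [[0.029, 0.98, -0.196, 197.834], [-1.0, 0.03, 0.005, 16.501], [0.011, 0.196, 0.981, 1438.463], [0.0, 0.0, 0.0, 1.0]]
side [[398.00743629434896, 0.0, 282.6293381272934], [0.0, 398.00743629434896, 211.27228635722167], [0.0, 0.0, 1.0]] -0.11021941257166798 [[0.93, 0.233, -0.283, 183.333], [-0.367, 0.577, -0.73, -747.994], [-0.007, 0.782, 0.623, 699.397], [0.0, 0.0, 0.0, 1.0]]
```

View pics/top0.png

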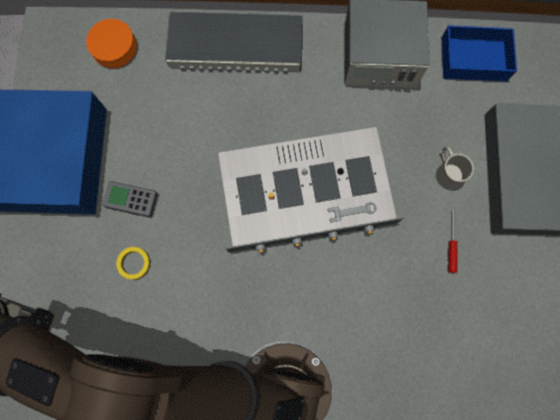

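View pics/side0.png

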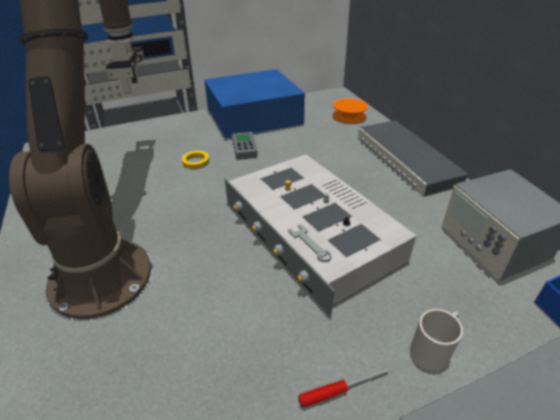

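The top view shows the mainframe at about cols 219-400, rows 128-250. The flaps are at about (251,195), (288,188), (324,182) and (361,176), with flap 1 leftmost. The adapter is at (271,195), the load at (305,172), the cap at (341,171) and the spanner at (352,212). The side view agrees, and the arm is well clear at the left.

```bash
cat > h.py <<'E'
import cv2,numpy as np
def ray(c,uv):
    K=c["K"];k=float(c["k1"]);uv=np.atleast_2d(np.float64(uv))
    p=cv2.undistortPointsIter(uv.reshape(-1,1,2),K,np.array([k,0,0,0.]),None,None,(3,50,1e-10)).reshape(-1,2)
    T=c["world_from_camera"];d=np.c_[p[:,0],-p[:,1],-np.ones(len(p))]@T[:3,:3].T
    return T[:3,3],d
def onz(c,uv,z):
    o,d=ray(c,uv);return o+d*((z-o[2])/d[:,2])[:,None]
def flaps(c,win):
    g=cv2.cvtColor(c["img"],cv2.COLOR_RGB2GRAY);m=np.uint8(g<90)*255
    out=[]
    for q in cv2.findContours(m,cv2.RETR_LIST,cv2.CHAIN_APPROX_NONE)[0]:
        w=onz(c,q.reshape(-1,2),88)[:,:2].astype(np.float32)
        (x,y),(a,b),t=cv2.minAreaRect(w)
        if 50<min(a,b)<85 and 85<max(a,b)<120:
            P=cv2.boxPoints(((x,y),(a,b),t));e=[P[1]-P[0],P[2]-P[1]];l=max(e,key=np.linalg.norm);l=l*np.sign(l[0])
            out.append((x,y,a,b,np.arctan2(l[1],l[0])))
    return out
E
python3 - <<'E'
from h import *
for n in("top","side"):
    c=dict(np.load(f"{n}0.npz"))
    f=flaps(c,None);print(n);[print(np.round(r,3)) for r in f]
    img=c["img"]
    if n=="top":
        for nm,uv,z in(("adapter",(271,195),112),("load",(305,172),110),("cap",(341,171),104),("span1",(332,214),92),("span2",(373,208),92)):print(nm,onz(c,uv,z).round(0))
        for uv in((240,215),(251,195),(361,176),(235,160),(300,220)):
            z=c["range_z"][uv[1],uv[0]];o,d=ray(c,uv);print(uv,(o+d*z).round(1))
E
```

```text
top
[5.12699e+02 1.03612e+02 9.93480e+01 6.25240e+01 2.07000e-01]
[5.32639e+02 6.40600e+00 9.92730e+01 6.33730e+01 1.98000e-01]
[ 5.52713e+02 -9.07920e+01  9.99800e+01  6.47520e+01  2.02000e-01]
[ 5.72577e+02 -1.89175e+02  9.91280e+01  6.35350e+01  2.01000e-01]
[ 585.204 -419.505  107.628   58.558    0.648]
adapter [[506.  50. 112.]]
load [[572. -38. 110.]]
cap [[ 579. -135.  104.]]
span1 [[ 464. -113.   92.]]
span2 [[ 484. -222.   92.]]
(240, 215) [[455.4 130.8  83.8]]
(251, 195) [[510.3 103.7  86.1]]
(361, 176) [[ 572.4 -191.1   85.9]]
(235, 160) [[605.5 151.   88.9]]
(300, 220) [[447.1 -29.   82.6]]
side
[ 5.72383e+02 -1.88645e+02  9.14720e+01  5.65890e+01  1.89000e-01]
[ 5.55258e+02 -1.01901e+02  9.02040e+01  7.91130e+01  1.69000e-01]
[5.33733e+02 7.12000e+00 8.75620e+01 5.34790e+01 2.27000e-01]
[750.193 826.535  98.623  62.62    0.859]
```

```bash
python3 -m handwheel '[[0,[0.024,-0.032,0],0.121],[0,[0.024,-0.032,0],0.121],[0,[0.024,-0.032,0],0.121],[0,[0.024,-0.032,0],0.121],[0,[0.024,-0.032,0],0]]' 20
python3 -m handwheel '[[0,[0.024,-0.032,0],0],[0,[0.024,-0.032,0],0],[0,[0.024,-0.032,0],0],[0,[0.024,-0.032,0],0],[0,[0.024,-0.032,0],0]]'
python3 -m handwheel '[[0,[0.024,-0.032,0],0],[0,[0.024,-0.032,0],0],[0,[0.024,-0.032,0],0],[0,[0.024,-0.032,0],0],[0,[0,0,0],0]]'
python3 -c "
from rig import *
from scipy.spatial.transform import Rotation as R
s=get_state();print(s['tcp_pos'],R.from_rotvec(s['eef_rot']).as_matrix().round(3),s['width'],s['force'])"
```

```text
clock: 0.52
tcp_pos: [295.2, 438.2, 226.4]
eef_rot: [0.328, -3.124, 0.001]
force: [1.2, -0.1, -0.4]
width: 63.2
grip_force: 0.0
clock: 0.93
tcp_pos: [415.1, 278.3, 226.7]
eef_rot: [0.315, -3.126, 0.0]
force: [2.1, 0.5, -0.1]
width: 30.2
grip_force: 0.0
clock: 1.35
tcp_pos: [514.6, 143.6, 226.7]
eef_rot: [-0.299, 3.125, -0.006]
force: [0.6, -1.2, -0.4]
width: 1.1
grip_force: 0.0
[514.63603925 143.63557606 226.73926603] [[-0.982 -0.19   0.002]
 [-0.19   0.982 -0.004]
 [-0.002 -0.004 -1.   ]] 1.1352233101377038 [ 0.62172822 -1.24608004 -0.38071707]
```

```bash
python3 -m handwheel '[[0,[0,0,-0.02],0],[0,[0,0,-0.02],0],[0,[0,0,-0.02],0],[0,[0,0,-0.02],0],[0,[0,0,0],0]]'
```

```text
clock: 1.77
tcp_pos: [507.9, 151.5, 143.2]
eef_rot: [0.315, -3.12, 0.003]
force: [-0.3, -0.8, -0.2]
width: 0.1
grip_force: 0.0
```

```bash
python3 -m handwheel '[[0,[0.019,-0.0205,0],0],[0,[0.019,-0.0205,0],0],[0,[0,0,-0.017],0],[0,[0,0,-0.015],0],[0,[0,0,0],0]]'
python3 -m handwheel '[[0,[0,0,0],0],[0,[0,0,0],0],[0,[0,0,0],0],[0,[0,0,0],0],[0,[0,0,0],0]]'
python3 - <<'E'
from rig import *
import cv2,numpy as np
for n in("top","side"):
    c=read_camera(n);np.savez(f"{n}1.npz",**c)
    s={"top":c["img"][100:280,180:440],"side":c["img"][100:320,180:440]}[n]
    cv2.imwrite(f"pics/{n}1.png",cv2.resize(s[:,:,::-1],None,fx=2.5,fy=2.5,interpolation=cv2.INTER_CUBIC))
print(get_state()['tcp_pos'],get_state()['force'])
E
```

```text
clock: 2.18
tcp_pos: [547.2, 110.6, 113.2]
eef_rot: [0.314, -3.122, 0.001]
force: [-1.1, 0.2, 0.2]
width: 0.3
grip_force: 0.0
clock: 2.6
tcp_pos: [548.7, 111.5, 115.5]
eef_rot: [-0.316, 3.125, 0.001]
force: [0.8, 0.6, 0.7]
width: 0.4
grip_force: 0.0
[548.5591261  111.3456802  115.16926425] [ 0.21591172  0.17132275 -0.38412599]
```

View pics/side1.png

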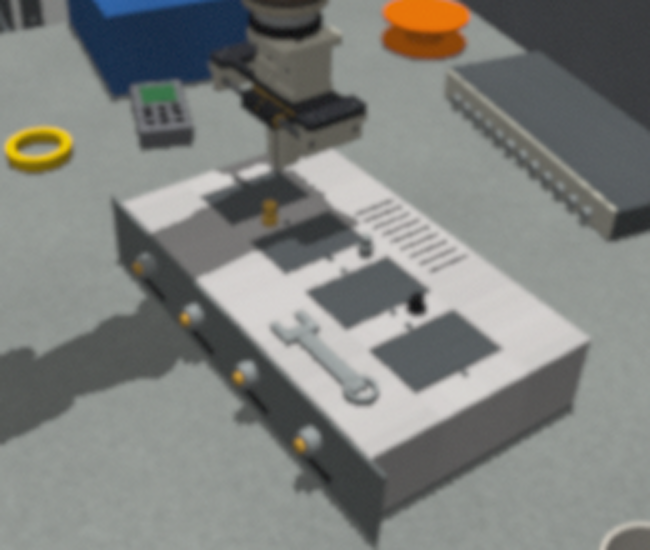

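The shut fingers hang above the far half of flap 1 (crop about (275,165)), with the wide body along the row and the adapter (270,212) and load (365,247) clear. Next I press.

```bash
python3 -m handwheel '[[0,[0,0,-0.01],0],[0,[0,0,-0.008],0],[0,[0,0,-0.006],0],[0,[0,0,0],0],[0,[0,0,0],0]]'
python3 -m handwheel '[[0,[0,0,-0.0015],0],[0,[0,0,-0.0015],0],[0,[0,0,-0.001],0],[0,[0,0,0],0],[0,[0,0,0],0]]'
python3 -m handwheel '[[0,[0,0,-0.001],0],[0,[0,0,-0.001],0],[0,[0,0,-0.001],0],[0,[0,0,0],0],[0,[0,0,0],0]]'
```

```text
clock: 3.12
tcp_pos: [547.9, 111.0, 89.9]
eef_rot: [0.315, -3.124, 0.001]
force: [-0.1, 0.0, -0.7]
width: 0.2
grip_force: 0.0
clock: 3.53
tcp_pos: [548.6, 111.2, 86.9]
eef_rot: [-0.315, 3.125, 0.0]
force: [0.7, 0.2, 0.3]
width: 0.3
grip_force: 0.2
clock: 3.95
tcp_pos: [548.5, 111.2, 83.7]
eef_rot: [-0.316, 3.126, 0.0]
force: [0.5, 0.1, 1.3]
width: 0.5
grip_force: 0.5
```

```bash
python3 -m handwheel '[[0,[0,0,-0.001],0],[0,[0,0,-0.001],0],[0,[0,0,-0.001],0],[0,[0,0,0],0],[0,[0,0,0],0]]'
python3 -m handwheel '[[0,[0,0,-0.001],0],[0,[0,0,-0.001],0],[0,[0,0,-0.001],0],[0,[0,0,0],0],[0,[0,0,0],0]]'
```

```text
clock: 4.37
tcp_pos: [548.2, 111.1, 80.6]
eef_rot: [0.315, -3.125, 0.0]
force: [1.1, -1.0, 0.5]
width: 0.7
grip_force: 0.4
clock: 4.78
tcp_pos: [548.5, 111.2, 77.7]
eef_rot: [-0.315, 3.126, -0.0]
force: [0.0, 0.1, 1.6]
width: 0.1
grip_force: 0.5
```

Flap 1 has given 10 mm under about 1.5 N, so it rocks. I'll push it in, moving slightly toward the pivot.

```bash
python3 -m handwheel '[[0,[-0.002,-0.0004,-0.003],0],[0,[-0.002,-0.0004,-0.003],0],[0,[-0.002,-0.0004,-0.003],0],[0,[0,0,-0.003],0],[0,[0,0,0],0]]'
python3 -m handwheel '[[0,[0,0,-0.003],0],[0,[0,0,-0.003],0],[0,[0,0,-0.002],0],[0,[0,0,-0.002],0],[0,[0,0,0],0]]'
```

```text
clock: 5.2
tcp_pos: [541.7, 109.9, 65.0]
eef_rot: [0.315, -3.124, 0.0]
force: [0.1, 0.3, 0.6]
width: 0.7
grip_force: 0.6
clock: 5.62
tcp_pos: [542.2, 109.9, 55.2]
eef_rot: [0.315, -3.125, 0.0]
force: [1.2, 0.2, 0.8]
width: 0.1
grip_force: 0.5
```

```bash
python3 -m handwheel '[[0,[0.002,0.0004,0],0],[0,[0.002,0.0004,0.002],0],[0,[0,0,0.01],0],[0,[0,0,0.02],0],[0,[0,0,0.03],0]]'
python3 -m handwheel '[[0,[0,0,0.03],0],[0,[0,0,0.035],0],[0,[0,0,0.035],0],[0,[0,0.03,0.02],0],[0,[0,0.035,0],0]]'
python3 -m handwheel '[[0,[-0.01,0.035,0],0],[0,[-0.015,0.035,0],0],[0,[-0.015,0.035,0],0],[0,[-0.015,0.03,0],0],[0,[0,0.02,0],0]]'
python3 - <<'E'
from rig import *
from h import *
for n in("side","top"):
    c=read_camera(n);np.savez(f"{n}2.npz",**c)
    s={"top":c["img"][100:280,180:440],"side":c["img"][100:320,180:440]}[n]
    cv2.imwrite(f"pics/{n}2.png",cv2.resize(s[:,:,::-1],None,fx=2.5,fy=2.5,interpolation=cv2.INTER_CUBIC))
    # profile along flap-1's x axis from range
    Z=c["range_z"];v,u=np.mgrid[0:420,0:560];uv=np.c_[u.ravel(),v.ravel()].astype(float)
    o,d=ray(c,uv);P=o+d*Z.ravel()[:,None];P=P[Z.ravel()>0]-[512.7,103.8,88]
    x=P[:,0]*.98+P[:,1]*.2;y=-P[:,0]*.2+P[:,1]*.98
    for a in range(-50,55,7):
        k=(abs(x-a)<3.5)&(abs(y)<22)&(P[:,2]<60)&(P[:,2]>-80);
        if k.any():print(n,a,np.percentile(P[k,2],[10,50,90]).round(0),k.sum())
print(get_state()['tcp_pos'])
E
```

```text
clock: 6.03
tcp_pos: [544.8, 110.3, 117.2]
eef_rot: [0.315, -3.121, 0.001]
force: [0.9, 0.4, 0.2]
width: 0.8
grip_force: 0.0
clock: 6.45
tcp_pos: [549.4, 173.9, 244.4]
eef_rot: [-0.305, 3.118, 0.002]
force: [1.1, 0.3, 0.3]
width: 0.6
grip_force: 0.0
clock: 6.87
tcp_pos: [487.5, 335.0, 238.7]
eef_rot: [0.323, -3.123, -0.003]
force: [-0.1, 1.2, -0.9]
width: 0.7
grip_force: 0.0
side -50 [-2. -1.  0.] 7
side -22 [34. 41. 43.] 26
side -15 [19. 25. 28.] 14
side -8 [ 5. 10. 14.] 11
side -1 [-5. -3.  1.] 8
side 6 [-20. -16. -10.] 7
side 13 [-30. -28. -26.] 4
side 20 [-38. -38. -37.] 2
side 48 [-26. -11.  -4.] 12
top -50 [-6. -3.  1.] 14
top -36 [-72. -69. -66.] 29
top -29 [-73. -70. -65.] 36
top -22 [-72. -65.  42.] 76
top -15 [-72. -68.  32.] 63
top -8 [-72. -67.  21.] 62
top -1 [-72. -66.   7.] 49
top 6 [-14. -10.  -6.] 21
top 13 [-28. -22. -18.] 23
top 20 [-42. -37. -32.] 23
top 27 [-47. -45. -44.] 4
top 34 [-73. -69. -66.] 35
top 41 [-73. -69. -65.] 23
top 48 [-78. -31.  -8.] 21
[489.27813494 335.46783163 238.40433602]
```

View pics/side2.png

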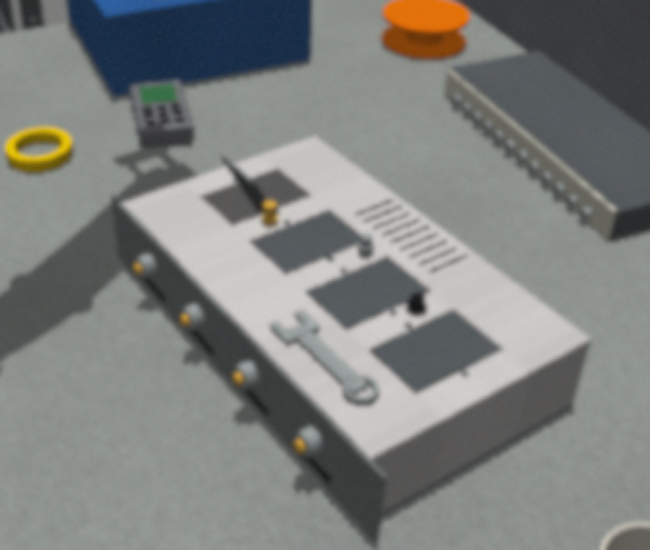

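View pics/top2.png

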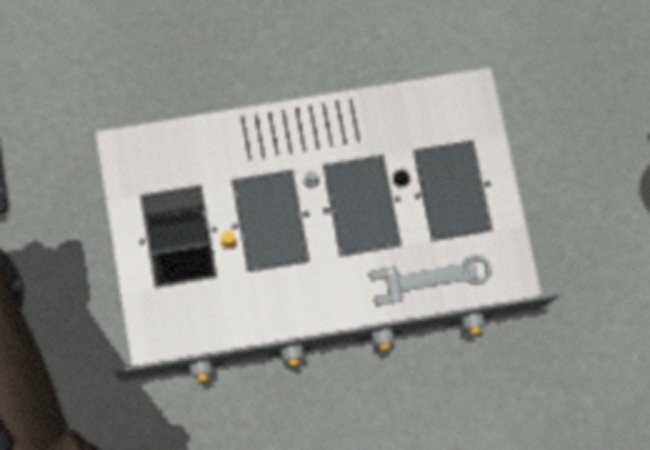

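Flap 1 stands open: its edge is up at (240,180) in the side crop, and the dark slot shows at (180,235) in the top crop. The range profile puts it at about 60°. The adapter, load, cap and spanner are where they were, and the hand is clear.

```bash
python3 -m handwheel '[[0,[0,0,0],0],[0,[0,0,0],0],[0,[0,0,0],0],[0,[0,0,0],0],[0,[0,0,0],0]]' && python3 -c "
from rig import *
print(close_job())"
```

```text
clock: 7.38
tcp_pos: [491.9, 329.7, 237.9]
eef_rot: [-0.313, 3.126, -0.0]
force: [-0.0, 0.7, -0.6]
width: 0.5
grip_force: 0.0
the job is handed in; nothing more can be done
None
```

Flap 1 was the first one I pressed and it rocked, so flaps 2–4 were not pressed; it now stands open at about 60°, the hand is clear, the loose parts on the mainframe's top are where they were, and the job was handed in at about 7.4 s (no verdict came back).

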